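# Rock the pendulum angle gauge to its set mark on the sprung stud

### The job

Pick up the pendulum angle gauge by its black grip block and set it down upright, by the middle of its foot, on the domed stud of the test block, pressing gently: the sprung stud should sink a few millimetres but never hit its stop. Then rock the gauge sideways on the stud until its swinging pointer settles between the two prongs of the fork mark on the dial, and finish while still holding it there, resting on the stud, pointer still, so that the setting can be logged; leave the other things on the bench where they are.

Things in the scene. Friction and masses are not known exactly. Their poses are not given: they have to be found in the camera images.
- gauge: angle gauge, loose, about 0.2 to 0.3 kg, 144 mm tall, standing on a flat foot bar (34 mm along its x, 92 along y, 10 high). Origin: centre of the foot's underside; z up; x = dial normal, the dial face looks to -x (to the robot at yaw 0); y along the foot. Round body (radius 43, 24 thick along x) centred 54 mm above the underside; the grip block stands on it
- gauge_grip (a point): middle of the black ribbed grip block, 120 mm above the foot's underside; the block is 20 mm thick along the gauge's x, 36 wide along y and reaches from 97 to 144 mm above the underside. Pinch it from above across the 20 mm. Axes as the gauge's
- gauge_foot (a point): centre of the underside of the gauge's foot; the same point and axes as the gauge
- needle (a joint): pointer: plumb needle with brass bob, free on a pivot at the dial's centre; gravity keeps it pointing down, it swings about a second after a move. Angle to the gauge (rad): 0 straight at the foot, positive with its tip towards the gauge's +y (left seen by the robot at yaw 0). Leaning the gauge's top towards its own +y by a makes it read +a
- needle_tip (a point): tip of the pointer, 36 mm from the pivot; its z axis runs from tip to pivot
- mark (a joint): fork mark: dark steel arm ending in two prongs (6 mm clear between) on the same pivot; friction keeps its angle on the gauge, nothing can touch it. Angle (rad) in the same sense as the pointer's, 0.20 to 0.42, different each time; so the gauge's top must lean towards its own +y by this angle
- mark_tip (a point): middle of the gap between the prong ends of the fork, 34 mm from the pivot; its z axis runs from there to the pivot
- block: the test block, fixed to the bench: a square offcut of slotted aluminium profile, 60x60x25 mm, with a dark collar (26 mm across, top 35 mm above the bench) out of which the stud rises. Origin: centre of its underside; z up
- stud_top (a point): top of the stud's round head (radius 12 mm), 80 mm above the bench when not pressed; moves down with the stud
- stud (a joint): how far the stud is pressed down (m): 0 up, stop at 0.020. Spring: 1.4 N to start it, then 0.35 N more per mm
- spirit_level: bystander: small bar level with a yellow-green vial, 75x18x20 mm, lying between the two work places; origin at the centre of its underside
- lens_ring: bystander: black knurled lens ring, diameter 32, height 10 mm, lying between the two work places; origin at the centre of its underside
- brass_weight: bystander: brass knob weight, diameter 29, height 47 mm, behind the right-hand place; origin at the centre of its underside
- drop_bottle: bystander: brown dropper bottle, diameter 34, height 94 mm, in the middle behind the work; origin at the centre of its underside
- sample_box: bystander: flat round sample box with snap lid, 57x53x12 mm, at the front edge in the middle; origin at the centre of its underside
- tape_roll: bystander: roll of black tape lying flat, 55 mm across, 19 mm high, at the right front; origin at the centre of its underside
Things that resemble listed ones, but are neither listed nor needed, are in the scene too. What is shaped like the gauge but blue is not meant. Leave any green look-alike of the block alone.

How it is judged:
By the outcome, as a careful person would: the job done as asked, in the order asked, and still so for the second after the job is handed in, while the arm keeps its last pose, push and grip.
It also fails if it takes over 42 s, if anything falls off the work surface, if the arm or the gripper's body presses on something with over 40 N, if the wrist force passes 120 N, or if a joint passes its speed limit or range.

### The arm

A 7-joint arm with a two-finger parallel gripper is mounted at the origin on a cart in front of the work surface, level with it; the furniture and walls round the work are solid. World frame = base frame: x ahead of the robot, y to its left, z up, the work surface at z = 0. Lengths are in m, angles in rad, forces in N, time in s.
With the tool pointing down it reaches from about 0.4 to 0.75 m from the base axis. Payload 19.5 kg.
Tool frame: the origin (TCP) lies at the very end of the fingers, on their centre line; the grasp point (between the pads) lies 19 mm behind it; z points along the fingers, y is the line along which they close (so a half turn about z gives the same grasp; the last joint's range is limited). The gripper opens to 85 mm and grips with 20 to 120 N. Pads are 22 mm wide; open, the fingers measure 114 mm over their backs; the gripper's body (76 mm by 85 mm) begins 54 mm behind the grasp point. The pads swing forward as they close: fully open they stand 13 mm farther back than shut.
Start: joints at [-1.38, 0.707, -0.028, 1.485, 0.022, 0.951, -0.075], TCP at [0.133, 0.559, 0.231] pointing down, gripper open.
Joint ranges: [-2.71, 2.71], [-0.32, 2.16], [-1.57, 1.52], [0, 2.45], [-1.46, 4.6], [0, 2.02], [-2.83, 2.83]. Speed limits (rad/s): [1.89, 1.89, 2.57, 2.57, 3.01, 3.01, 3.01].

### API

Orientations are given as a rotation vector (axis times angle).
In Python, from rig import arm, vision gives the robot as it stands. The module is installed in compiled form; this text tells all that it offers.
- The arm moves only by the shell command python3 -m creep 'ROWS' [FORCE]. ROWS is JSON, a list of rows, each a list of 5 numbers: the shift along the world's x, y, z in mm, then the turn about the world's z in degrees, then the finger opening in mm, from 0 to 85.4. A call has exactly 10 rows; each row is the pose to reach, as a shift and turn from the pose commanded when the call began; what a row does not reach only later rows make up. A row lasts 1/8 s, in which the tool goes at most 62.5 mm and 10.7 degrees, less where a joint would pass 70% of its speed; a pose out of reach is approached as far as the arm can. A call with a gripper value outside its range is refused whole. The fingers move at their own pace and stop on an object; FORCE is the grip in N (left out, the last holds). Time passes only in rows, so rows that repeat a pose let the fingers close, or fill a call up. It gives the time, the measured TCP pose, the force, the opening and the grip force at its end, in the units of the state.
- arm.get_obs(): the state, without advancing time (a new reading comes with each control period).
- vision.get_image(name): name is "side" or "top"; returns a dict with "color" (420x560x3 uint8, blue, green, red), "fx", "fy", "cx", "cy" (pixels), "R" (3x3) and "t" (3): a world point X has camera coordinates R X + t. Camera axes: x right, y down, z forward; pixel columns grow to the right and rows downward; lengths in m; the calibration is good to about 2 mm. A picture is of the moment at which its call begins. There is no depth.
- arm.hand_in(): hands the job in; it is judged then, once.
The state is a dict: "time": time; "qpos": joint angles; "qvel": joint speeds; "joint_efforts": joint torques, N m; "tcp_pos": TCP position; "tcp_rot": TCP orientation; "force": force on the tool from outside, world axes, zero at the start; "moment": the same for the moment, N m; "grip_width": finger opening in m; "gripper_force": force on a finger pad.
Only numpy, scipy, OpenCV 4.12 (cv2) and the standard library are available. Lean on these libraries where they do the work, as an engineer would, in place of code of your own. Each camera call takes 0.05 s, during which the arm holds its last target. There are 200 camera calls.

## Working session

There is one attempt and no reset: what is moved stays moved. The work goes in short steps, Python scripts to look and compute and a shell command to move; the robot and the scene stay as the last step left them, time stands still between calls to the robot, and variables do not carry over. Pictures are saved under pics/ and viewed, at most 10 in all, crops included, and the job is handed in when it is done.

```bash
mkdir -p pics
cat > h.py <<'E'
import numpy as np, cv2
from rig import arm, vision
def get(n):
    d=vision.get_image(n); d['R']=np.array(d['R']); d['t']=np.array(d['t']); return d
def ray(d,u,v):
    c=np.array([(u-d['cx'])/d['fx'],(v-d['cy'])/d['fy'],1.]); return -d['R'].T@d['t'], d['R'].T@c
def onz(d,u,v,z):
    o,r=ray(d,u,v); return o+r*(z-o[2])/r[2]
def proj(d,X):
    c=d['R']@np.array(X)+d['t']; return np.array([d['fx']*c[0]/c[2]+d['cx'],d['fy']*c[1]/c[2]+d['cy']])
def tri(d1,p1,d2,p2):
    o1,r1=ray(d1,*p1);o2,r2=ray(d2,*p2)
    s=np.linalg.lstsq(np.c_[r1,-r2],o2-o1,rcond=None)[0]
    a=o1+r1*s[0];b=o2+r2*s[1]; return (a+b)/2,np.linalg.norm(a-b)
E
python3 - <<'E'
from h import *
for n in("top","side"):
    d=get(n); cv2.imwrite(f"pics/{n}0.png",d['color']); print(n,d['fx'],d['cx'],d['cy'],(-d['R'].T@d['t']).round(3),d['R'].round(2).tolist())
o=arm.get_obs(); print(o['time'],o['tcp_pos'],o['tcp_rot'],o['grip_width'])
E
```

```text
top 483.95108137337365 279.37232324733105 213.0751701052424 [ 0.4   -0.055  1.486] [[0.0, -1.0, -0.02], [-0.99, -0.0, -0.12], [0.12, 0.02, -0.99]]
side 479.5982075311243 273.52302976605165 212.85520232877062 [-0.244 -0.296  0.867] [[0.28, -0.96, 0.01], [-0.63, -0.19, -0.75], [0.72, 0.21, -0.66]]
0.1 [0.13260139 0.55928765 0.23088303] [-3.64801259e-01 -3.12027670e+00  1.45385272e-03] 0.08535809479783545
```

View pics/top0.png

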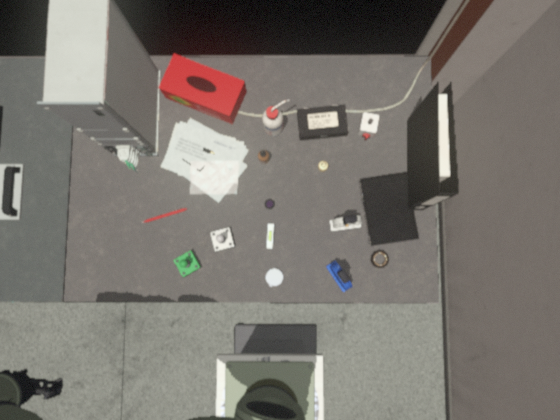

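View pics/side0.png

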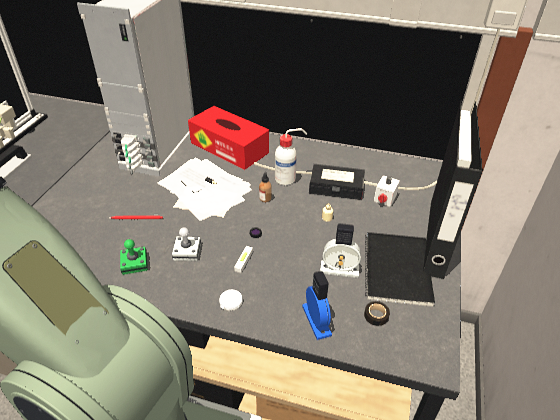

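Candidates for the gauge are the white one (top 346,221; side 341,255) and the blue one (top 340,275; side 318,305). Candidates for the block are the aluminium one (top 222,239; side 185,245) and the green one (top 187,263). The white gauge and the aluminium block fit the description, because the blue and green ones are ruled out. I'll confirm both in one enlarged crop.

Run:
```python
from h import *
t=cv2.imread('pics/top0.png');s=cv2.imread('pics/side0.png')
def c(im,x,y,w,h): return cv2.resize(im[y:y+h,x:x+w],(400,300),interpolation=cv2.INTER_CUBIC)
cv2.imwrite('pics/crop1.png',np.vstack([np.hstack([c(s,301,215,80,60),c(s,150,215,80,60)]),np.hstack([c(t,308,192,80,60),c(t,182,209,80,60)])]))
```

```text
(no output)
```

View pics/crop1.png

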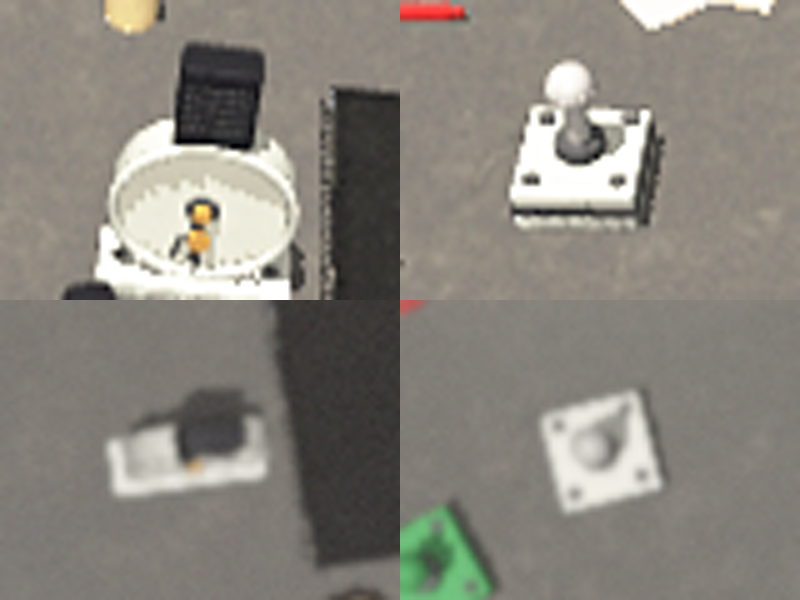

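The crop confirms the white gauge with its black ribbed grip (side front face about 345,237; top about 350,217) and the silver block with its white-domed stud (side 184,232; top 221,239).

Run:
```python
from h import *
t=get('top');s=get('side')
f=lambda x,y:(308+x/5,192+(y-300)/5)
print('foot front L,R', *[onz(t,*f(*p),0.005).round(4) for p in((117,493),(267,477))])
print('foot back L', onz(t,*f(108,440),.01).round(4))
# grip mask in top & side
for n,d,(x0,y0,x1,y1) in(('top',t,(336,205,360,228)),('side',s,(333,220,358,246))):
    g=cv2.cvtColor(d['color'],6)[y0:y1,x0:x1]; m=(g<60).astype(np.uint8)
    k,l,st,c=cv2.connectedComponentsWithStats(m); i=1+st[1:,4].argmax(); print(n,st[i],c[i]+[x0,y0])
    cn=max(cv2.findContours((l==i).astype(np.uint8),0,2)[0],key=cv2.contourArea); print(cv2.minAreaRect(cn))
print('grip top@.144',onz(t,350.4,216.5,.144).round(4), 'side top-face',onz(s,346,226.6,.144).round(4))
fs=lambda x,y:(301+x/5,215+y/5)
print('side top face corners',*[onz(s,*fs(*p),.144).round(4) for p in((183,70),(262,76),(190,44),(263,49))])
print('foot side L,R top front', *[onz(s,*fs(*p),.010).round(4) for p in((97,283),(290,296))])
print('stud',onz(t,221,238.6,.07).round(4),onz(s,183.8,231.6,.070).round(4),tri(t,(221,238.6),s,(183.8,231.6)))
print('spirit',onz(t,270,236,.02).round(3),'bottle',onz(t,264,156,.09).round(3),'weight',onz(t,323,166,.04).round(3),'blue',onz(t,342,268,.14).round(3))
```

```text
foot front L,R [ 0.5236 -0.1883  0.005 ] [ 0.5337 -0.2801  0.005 ]
foot back L [ 0.5558 -0.1826  0.01  ]
top [ 8 14  2  4  4] [344.25 220.5 ]
((8.199999809265137, 15.600000381469727), (3.1622774600982666, 0.6324554085731506), 71.56504821777344)
side [  3   4  18  21 271] [344.17343173 234.15498155]
((11.256097793579102, 14.195123672485352), (16.454299926757812, 19.325519561767578), 6.34019136428833)
grip top@.144 [ 0.5516 -0.2289  0.144 ] side top-face [ 0.544 -0.233  0.144]
side top face corners [ 0.531  -0.2167  0.144 ] [ 0.5372 -0.2506  0.144 ] [ 0.5485 -0.2165  0.144 ] [ 0.5546 -0.2481  0.144 ]
foot side L,R top front [ 0.5177 -0.1906  0.01  ] [ 0.536  -0.2797  0.01  ]
stud [0.4937 0.1412 0.07  ] [0.4944 0.1433 0.07  ] (array([0.49330665, 0.14172713, 0.07150258]), np.float64(0.0015521188661176588))
spirit [ 0.505 -0.001  0.02 ] bottle [0.737 0.016 0.09 ] weight [ 0.718 -0.161  0.04 ] blue [ 0.409 -0.204  0.14 ]
```

```bash
python3 -m creep '[[50,-35,0,-7,55],[100,-70,0,-14,55],[150,-105,0,-21,55],[200,-140,0,-28,55],[250,-175,0,-35,55],[300,-210,0,-42,55],[317,-270,0,-49,55],[335,-330,0,-56,55],[352,-390,0,-62,55],[370,-450,0,-68,55]]' 20
```

```text
time: 1.45
tcp_pos: [0.5029, 0.1077, 0.2313]
tcp_rot: [-2.051, -2.38, -0.0]
force: [1.8, 0.9, -0.5]
grip_width: 0.055
gripper_force: 0.0
```

```bash
python3 -m creep '[[7,-57,0,0,55],[14,-114,0,0,55],[21,-171,0,0,55],[28,-228,0,0,55],[35,-285,0,0,55],[42,-340,0,0,55],[42,-340,-20,0,55],[42,-340,-40,0,55],[42,-340,-55,0,55],[42,-340,-55,0,55]]'
python3 - <<'E'
from h import *
t=get('top');s=get('side');o=arm.get_obs();print(o['tcp_pos'],o['tcp_rot'],o['force'])
for n,d in(('t',t),('s',s)): print(n,proj(d,o['tcp_pos']),proj(d,o['tcp_pos']-np.array([0,0,.035])))
c=lambda im,x,y:cv2.resize(im[y:y+90,x:x+65],(390,540),interpolation=2)
cv2.imwrite('pics/c2.png',np.hstack([c(s['color'],312,190),c(t['color'],315,170)]))
E
```

```text
time: 2.7
tcp_pos: [0.5443, -0.2302, 0.1756]
tcp_rot: [-2.046, -2.382, 0.001]
force: [0.2, -0.6, 0.5]
grip_width: 0.0547
gripper_force: 0.0
[ 0.54482983 -0.23043389  0.17679399] [2.04688044e+00 2.38258063e+00 3.57659413e-05] [ 0.5578     -0.02281747 -0.49714553]
t [352.55267064 217.61178592] [350.88445498 218.98904782]
s [346.48761011 215.02922131] [344.80930271 226.83866753]
```

View pics/c2.png

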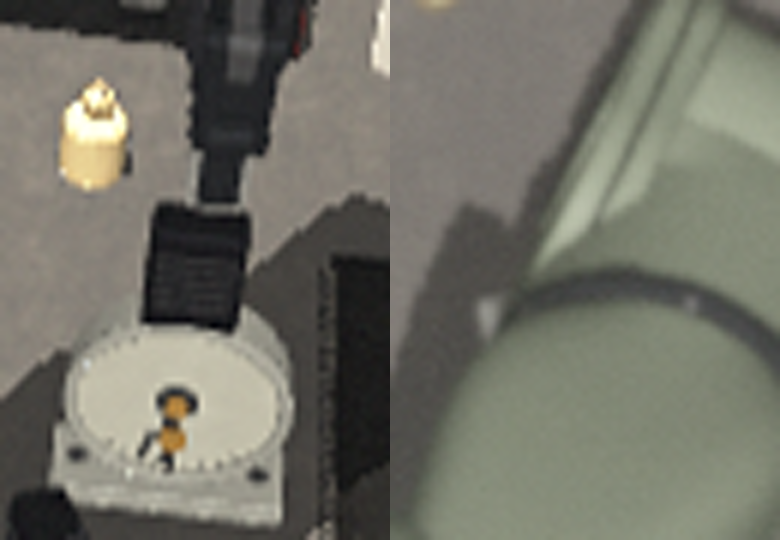

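```bash
python3 -m creep '[[0,-2,-30,0,55],[0,-2,-60,0,55],[0,-2,-73,0,55],[0,-2,-73,0,55],[0,-2,-73,0,0],[0,-2,-73,0,0],[0,-2,-73,0,0],[0,-2,-73,0,0],[0,-2,-73,0,0],[0,-2,-73,0,0]]' 50
```

```text
time: 4.05
tcp_pos: [0.545, -0.2326, 0.1043]
tcp_rot: [2.047, 2.382, 0.001]
force: [0.1, 1.5, 8.1]
grip_width: 0.0193
gripper_force: 49.6
```

```bash
python3 -m creep '[[0,0,15,0,0],[0,0,40,0,0],[0,0,70,0,0],[0,0,100,0,0],[0,10,125,0,0],[-3,25,140,0,0],[-8,50,140,0,0],[-13,80,140,0,0],[-18,115,140,0,0],[-24,155,140,0,0]]' && python3 -m creep '[[-6,40,0,0,0],[-12,80,0,0,0],[-17,120,0,0,0],[-21,150,0,0,0],[-24,175,0,0,0],[-26,195,0,0,0],[-27,209,0,0,0],[-27,217,0,0,0],[-27,220,0,0,0],[-27,220,0,0,0]]'
python3 - <<'E'
from h import *
t=get('top');s=get('side');o=arm.get_obs();print(o['tcp_pos'],o['tcp_rot'],o['force'])
for n,d in(('t',t),('s',s)): print(n,proj(d,o['tcp_pos']))
cv2.imwrite('pics/c3.png',np.hstack([cv2.resize(s['color'][120:270,130:255],(500,600),interpolation=2),cv2.resize(t['color'][200:290,190:235],(300,600),interpolation=2)]))
E
```

```text
time: 5.3
tcp_pos: [0.5199, -0.0759, 0.2435]
tcp_rot: [-2.047, -2.382, 0.0]
force: [0.5, 0.4, -3.1]
grip_width: 0.0196
gripper_force: 49.2
time: 6.55
tcp_pos: [0.4936, 0.1422, 0.2433]
tcp_rot: [2.048, 2.382, -0.0]
force: [0.1, -0.2, -2.8]
grip_width: 0.0193
gripper_force: 49.2
[0.49367361 0.14204766 0.24328103] [ 2.04815058e+00  2.38205700e+00 -4.21554195e-04] [-0.06733393 -0.255273   -2.6681029 ]
t [211.47611615 234.14879257]
s [174.67880082 173.85089593]
```

View pics/c3.png

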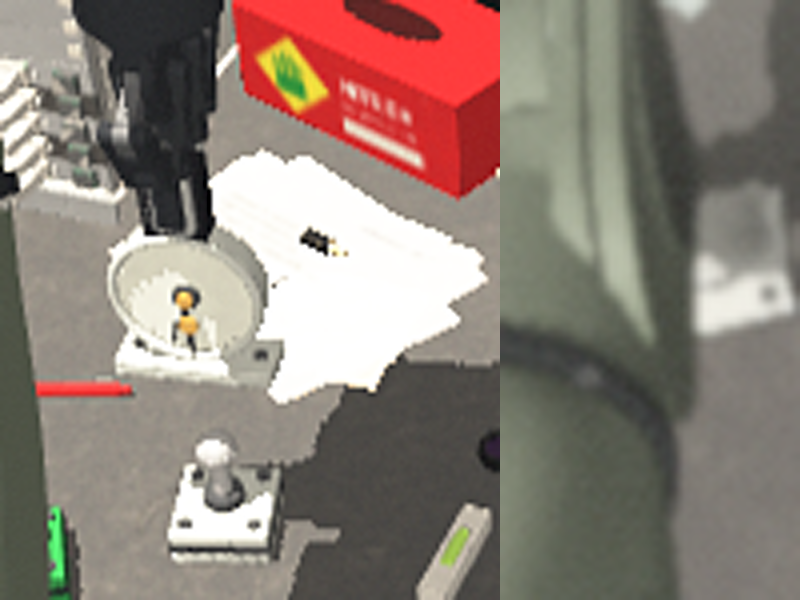

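The side view shows the gauge hanging upright over the stud. The foot's front edge runs from about (159,213) to (199,216) px, and the stud head is at about (183.5,232).

Run:
```python
from h import *
s=get('side');o=arm.get_obs();z=o['tcp_pos'][2]-.1043; print(z)
im=s['color']
L=onz(s,159.25,213.3,z);R=onz(s,199,216.3,z); print(L,R,np.hypot(*(L-R)[:2]),np.degrees(np.arctan2(-(L-R)[0],(L-R)[1])))
y=np.radians(8.6); print('foot c',(L+R)/2+.017*np.array([np.cos(y),np.sin(y),0]))
# predicted vs assumption foot at TCP
P=o['tcp_pos']; ex=np.array([np.cos(y),np.sin(y),0]);ey=np.array([-np.sin(y),np.cos(y),0])
c=P*[1,1,0]+[0,0,z]
v=im.copy()
for a in(-17,17):
  for b in(-46,46):
    for h in (0,.01):
      q=proj(s,c+ex*a/1e3+ey*b/1e3+[0,0,h]); print(a,b,h,q.round(1), ((q-[130,120])*4).round())
# stud head centre by brightness in side
g=cv2.cvtColor(im,6)[225:246,175:192]; print('\n'.join(' '.join('%3d'%x for x in r) for r in g[::1]))
```

```text
0.13899097315524528
[0.46979989 0.18419954 0.13899097] [0.48658733 0.09330656 0.13899097] 0.09243025560369866 10.464297280874415
foot c [0.49500247 0.14129515 0.13899097]
-17 -46 0 [198.2 217. ] [273. 388.]
-17 -46 0.01 [197.8 213.7] [271. 375.]
-17 46 0 [159.  213.2] [116. 373.]
-17 46 0.01 [158.3 209.9] [113. 360.]
17 -46 0 [201.9 207.3] [288. 349.]
17 -46 0.01 [201.5 204.1] [286. 336.]
17 46 0 [163.5 203.6] [134. 335.]
17 46 0.01 [162.9 200.4] [132. 321.]
147 147 145 146 144 149 146 144 149 148 147 141 152 147 145 144 142
147 147 144 149 145 149 151 148 148 147 142 144 147 144 143 146 147
146 144 141 147 147 152 151 140 137 136 131 134 147 145 141 146 148
148 147 146 150 151 135 144 141 144 142 136 131 132 141 141 144 140
146 147 147 152 141 137 143 148 154 154 148 142 126 129 145 145 141
147 147 149 148 129 177 254 255 255 255 155 148 136 120 146 145 147
146 146 145 142 204 251 255 255 255 255 240 230 140 123 131 148 144
146 143 140 136 244 255 252 254 255 254 249 238 182 127 128 150 150
148 144 142 137 236 248 246 250 251 248 236 220 177 169 142 144 144
147 146 143 141 181 232 233 239 238 233 215 232 155 149 141 147 144
145 145 142 139 149 179 210 243 226 220 188 189 133 137 142 145 148
142 205 245 249 137 149 157 194 175 166 149 129 114 142 139 111 112
138 254 247 211  88 110 156 141 146 150 149 133 128 160 157 145 144
109 255 238  85  52  63 171 142 150 158 157 143 111 150 170 168 167
150 255 254  78  75  93 175 128 147 158 157 145 113  93 123 173 169
240 255 219 140 146 153 158 125 143 156 157 150 130  57  66 138 171
254 255 255 162 163 160 133 125 164 184 157 151 138  66  60  81 173
255 255 255 255 255 253 128 126 162 201 180 155 128  64  60  55 152
255 255 255 255 255 241 126 129 138 168 172 128  84 115 120  64 117
255 255 255 255 255 247 110 131 129 136 142 124 113 128  97  53 124
255 255 255 255 255 255  87  93 115 126 126 125  99  88  52  60 154
```

```bash
python3 -m creep '[[1.5,2,-15,0,0],[1.5,2,-30,0,0],[1.5,2,-42,0,0],[1.5,2,-50,0,0],[1.5,2,-56,0,0],[1.5,2,-58,0,0],[1.5,2,-60,0,0],[1.5,2,-62,0,0],[1.5,2,-64,0,0],[1.5,2,-64,0,0]]'
python3 - <<'E'
from h import *
s=get('side');o=arm.get_obs();print(o['tcp_pos'],o['force'],o['moment'])
cv2.imwrite('pics/c4.png',cv2.resize(s['color'][150:270,130:255],(625,600),interpolation=2))
E
```

```text
time: 7.95
tcp_pos: [0.4952, 0.1446, 0.1793]
tcp_rot: [2.047, 2.383, 0.0]
force: [1.5, -0.2, -0.2]
grip_width: 0.0194
gripper_force: 49.6
[0.49520337 0.14461605 0.17935234] [ 0.51472313 -1.08629929  0.3091856 ] [-0.03609143 -0.0238478   0.0104689 ]
```

View pics/c4.png

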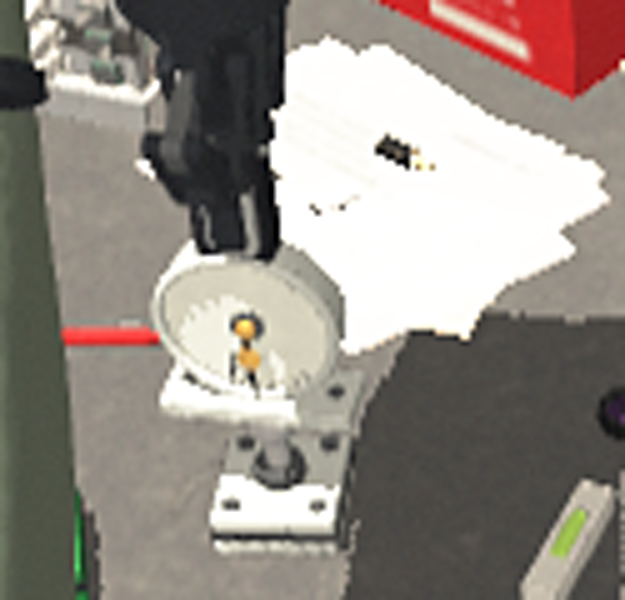

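```bash
python3 -m creep '[[0,0,0,0,0],[0,0,-1,0,0],[0,0,-2,0,0],[-0.3,2,-2,0,0],[-0.6,4,-2,0,0],[-0.9,6,-2.2,0,0],[-1.2,8,-2.4,0,0],[-1.5,10,-2.5,0,0],[-1.8,12,-2.6,0,0],[-1.8,12,-2.6,0,0]]' 20
python3 - <<'E'
from h import *
s=get('side');o=arm.get_obs();print(o['tcp_pos'],o['force'],o['moment'])
a=cv2.imread('pics/c4.png')
cv2.imwrite('pics/c5.png',np.hstack([cv2.resize(a[200:520,130:380],(400,512)),cv2.resize(s['color'][190:254,156:206],(400,512),interpolation=2)]))
E
```

```text
time: 9.25
tcp_pos: [0.4933, 0.1569, 0.1767]
tcp_rot: [-2.047, -2.383, -0.0]
force: [0.3, 0.3, 0.8]
grip_width: 0.0194
gripper_force: 49.7
[0.49324063 0.15688046 0.17664999] [0.22216413 0.69491814 0.87686107] [-0.09143573 -0.03800927 -0.00355474]
```

View pics/c5.png

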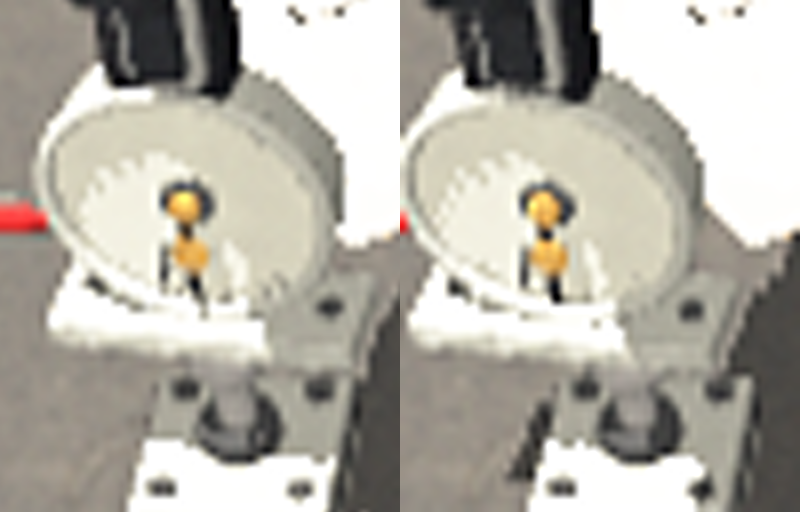

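Both views show the foot slid about 12 mm left on the stud with almost no tilt. The grip stayed at 50 N, so the gauge couldn't pivot in it. I'll slide back, relax the grip and re-close softly.

```bash
python3 -m creep '[[0.4,-3,0.5,0,0],[0.8,-6,1,0,0],[1.4,-9,1.5,0,0],[1.8,-12,1.5,0,0],[1.8,-12,1.5,0,0],[1.8,-12,1.5,0,19.6],[1.8,-12,1.5,0,0],[1.8,-12,1.5,0,0],[1.8,-12,1.5,0,0],[1.8,-12,1.5,0,0]]' 20
python3 - <<'E'
from h import *
s=get('side');o=arm.get_obs();print(o['tcp_pos'],o['force'],o['moment'],o['gripper_force'])
cv2.imwrite('pics/raw6.png',s['color'])
a=cv2.imread('pics/c4.png')
g=cv2.cvtColor(s['color'],cv2.COLOR_BGR2HSV)[190:254,156:206]
m=cv2.inRange(g,(8,120,120),(30,255,255));k,l,st,c=cv2.connectedComponentsWithStats(m);print(st[1:],c[1:]+[156,190])
E
```

```text
time: 10.55
tcp_pos: [0.4951, 0.1446, 0.1782]
tcp_rot: [-2.047, -2.383, 0.0]
force: [1.0, -1.4, 0.9]
grip_width: 0.0194
gripper_force: 49.7
[0.49509572 0.14458855 0.17816022] [ 0.6096996  -2.42509345  0.7000645 ] [-0.62267495 -0.09646477 -0.01257066] 49.65954780578613
[[21 24  4  5 14]
 [21 30  5  5 16]] [[178.64285714 215.78571429]
 [179.375      221.6875    ]]
```

```bash
python3 -m creep '[[0,0,0,0,19],[0,0,0,0,19],[0,0,0,0,19],[0,0,0,0,19.2],[0,0,0,0,19.2],[0,0,0,0,19.2],[0,0,0,0,19.4],[0,0,0,0,19.4],[0,0,0,0,19.4],[0,0,0,0,19.4]]' 20
```

```text
time: 11.85
tcp_pos: [0.4951, 0.1446, 0.1782]
tcp_rot: [-2.047, -2.383, 0.0]
force: [-0.3, -2.2, 1.3]
grip_width: 0.0195
gripper_force: 40.4
```

```bash
python3 -m creep '[[0,0,0,0,19.6],[0,0,0,0,19.6],[0,0,0,0,19.6],[0,0,0,0,19.7],[0,0,0,0,19.7],[0,0,0,0,19.7],[0,0,0,0,19.7],[0,0,0,0,19.7],[0,0,0,0,19.7],[0,0,0,0,19.7]]' 20
```

```text
time: 13.1
tcp_pos: [0.4951, 0.1446, 0.1782]
tcp_rot: [-2.047, -2.383, -0.0]
force: [-0.2, -1.0, 0.0]
grip_width: 0.0198
gripper_force: 20.8
```

```bash
python3 -m creep '[[0,0,0,0,19.8],[0,0,-1,0,19.8],[0,0,-2,0,19.8],[-0.3,2,-2.5,0,19.8],[-0.6,4,-2.5,0,19.8],[-0.9,6,-2.6,0,19.8],[-1.2,8,-2.8,0,19.8],[-1.5,10,-3,0,19.8],[-1.8,12,-3.2,0,19.8],[-1.8,12,-3.2,0,19.8]]' 20
python3 - <<'E'
from h import *
s=get('side');o=arm.get_obs();print(o['tcp_pos'],o['force'],o['moment'],o['gripper_force'],o['grip_width'])
cv2.imwrite('pics/raw7.png',s['color'])
a=cv2.imread('pics/raw6.png')
cv2.imwrite('pics/c7.png',np.hstack([cv2.resize(q[190:254,156:206],(400,512),interpolation=2) for q in(a,s['color'])]))
E
```

```text
time: 14.35
tcp_pos: [0.4933, 0.1568, 0.175]
tcp_rot: [-2.047, -2.383, -0.0]
force: [0.1, -0.3, 2.2]
grip_width: 0.0199
gripper_force: 13.5
[0.49325716 0.15678207 0.17495913] [ 0.71880629 -0.13809032  1.04506484] [ 0.04805795  0.06416888 -0.00877893] 13.458290845155716 0.01994601339258632
```

View pics/c7.png

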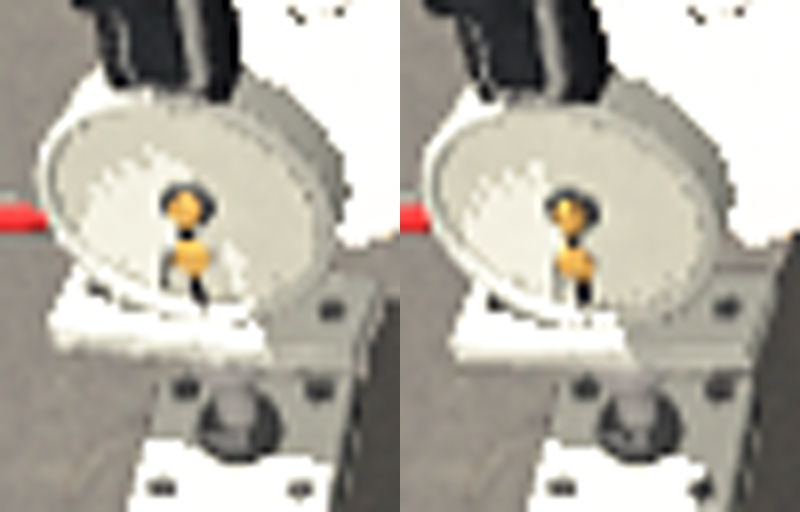

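The tilt now works: the foot stays on the stud (left corner 50 to 52 px in the crop), it leans, and the needle at (582,290) moves towards the fork arm at (557,270). Next I'll measure the fork and needle angles by sampling darkness in dial polar coordinates.

```bash
cat > pol.py <<'E'
from h import *
def polar(im,s,P,tilt,show=True,yaw=np.radians(8.8)):
    # P: world pivot point ; angles about gauge down, + towards gauge +y
    ey=np.array([-np.sin(yaw),np.cos(yaw),0]);ez=np.array([0,0,1.])
    g=cv2.cvtColor(im,6).astype(np.float32)
    A=np.arange(-.6,1.01,.05)   # world angle: from vertical down, + to +y
    out=[]
    for r in np.arange(.014,.0421,.003):
        q=np.array([proj(s,P+r*(np.sin(a)*ey-np.cos(a)*ez)) for a in A],np.float32)
        out.append(cv2.remap(g,q[:,0].reshape(1,-1),q[:,1].reshape(1,-1),cv2.INTER_LINEAR)[0])
    print('a    ',' '.join('%3d'%round(100*a) for a in A))
    for r,o in zip(np.arange(14,42.1,3),out): print('r%4.0f'%r,' '.join('%3d'%x for x in o))
def pivot(im,s,x):
    h=cv2.cvtColor(im,cv2.COLOR_BGR2HSV)[190:254,150:206]
    m=cv2.inRange(h,(8,110,110),(30,255,255));k,l,st,c=cv2.connectedComponentsWithStats(m)
    c=[c[i]+[150,190] for i in range(1,k) if st[i,4]>6]; c=sorted(c,key=lambda p:p[1]); print('orange',*c)
    o,r=ray(s,*c[0]); return o+r*(x-o[0])/r[0], c
E
python3 - <<'E'
from pol import *
s=get('side')
for f,x in(('raw6',.495-.016),('raw7',.495-.016)):
    im=cv2.imread(f'pics/{f}.png');P,c=pivot(im,s,x);print(f,P.round(4))
    o,r=ray(s,*c[1]); b=o+r*(x-o[0])/r[0]; print('bob ang',np.arctan2(b[1]-P[1],P[2]-b[2]).round(3),np.linalg.norm(b-P))
    polar(im,s,P,0)
E
```

```text
orange [178.64285714 215.78571429] [179.375  221.6875]
raw6 [0.479  0.1407 0.1348]
bob ang 0.037 0.01848749296633375
a     -60 -55 -50 -45 -40 -35 -30 -25 -20 -15 -10  -5   0   5  10  15  20  25  30  35  40  45  50  55  60  65  70  75  80  85  90  95 100
r  14 210 211 210 207 207 207 209 210 210 212 213 209 206 201 201 203 207 213 217 224 239 241 241 241 241 242 242 242 241 241 241 241 241
r  17 224 214 204 193 183 174 179 184 189 192 194 196 196 197 195 192 189 183 181 182 198 210 221 233 239 242 241 241 240 240 240 240 240
r  20 243 243 230 217 203 191 179 177 179 181 180 179 180 181 180 175 171 151 132 137 158 180 213 235 243 241 240 240 240 240 240 240 240
r  23 242 240 233 225 217 210 207 205 202 198 190 176 170 182 190 195 193 167 138 130 132 185 234 245 242 240 240 240 240 240 240 240 240
r  26 222 229 241 233 215 207 208 211 214 212 208 158 101 142 186 202 209 197 169 130 159 225 246 243 241 240 240 240 240 240 240 240 240
r  29 211 216 227 240 239 218 208 211 214 218 191 145  48  78 178 203 212 201 162 118 199 248 244 241 242 242 242 233 231 239 240 240 239
r  32 211 210 218
[... 1477 characters left out ...]
39 239 239
r  29 211 210 211 210 210 211 212 213 217 221 114  39  33 108 217 198 179 166 200 245 238 238 241 238 235 235 239 239 239 239 240 240 239
r  32 207 195 203 212 206 201 211 204 184 207 168  60  58 108 229 211 190 167 213 240 230 236 234 218 217 218 233 238 240 238 240 236 238
r  35 204 211 203 199 199 186 180 190 168 164 184 166 141 147 240 229 208 199 240 246 237 231 228 217 202 234 239 229 232 222 229 218 224
r  38 180 183 191 187 185 184 180 204 235 232 236 217 206 216 248 255 254 250 254 254 254 250 245 252 248 254 249 245 248 246 244 238 240
r  41 180 178 181 184 180 178 178 176 236 249 250 229 192 247 245 252 253 252 248 245 252 244 243 243 234 252 229 246 245 232 226 241 229
```

```bash
python3 -m creep '[[-0.3,2,-0.2,0,19.8],[-0.6,4,-0.4,0,19.8],[-0.9,6,-0.6,0,19.8],[-1.2,8,-0.8,0,19.8],[-1.5,10,-1,0,19.8],[-1.8,12,-1.2,0,19.8],[-2.1,13.5,-1.4,0,19.8],[-2.2,14.5,-1.5,0,19.8],[-2.2,14.5,-1.5,0,19.8],[-2.2,14.5,-1.5,0,19.8]]' 20
python3 - <<'E'
from pol import *
s=get('side');ims=[s['color'].astype(float)]+[get('side')['color'].astype(float) for _ in range(3)]
o=arm.get_obs();print(o['tcp_pos'],o['force'],o['gripper_force'],o['grip_width'])
im=np.mean(ims,0).round().astype(np.uint8);cv2.imwrite('pics/raw8.png',im)
P,c=pivot(im,s,.479);print(P.round(4));polar(im,s,P,0)
cv2.imwrite('pics/c8.png',np.hstack([cv2.resize(q[210:240,168:190],(400,545),interpolation=cv2.INTER_NEAREST) for q in(cv2.imread('pics/raw6.png'),im)]))
E
```

```text
time: 15.7
tcp_pos: [0.4911, 0.1712, 0.1735]
tcp_rot: [-2.047, -2.383, 0.0]
force: [0.4, 0.1, 1.5]
grip_width: 0.0196
gripper_force: 13.4
[0.4910986  0.17113475 0.17349125] [-0.48381792 -0.12055116  0.9982699 ] 13.430774062871933 0.019433887362883102
orange [174.09090909 216.36363636] [175.21428571 222.35714286]
[0.479  0.1528 0.1298]
a     -60 -55 -50 -45 -40 -35 -30 -25 -20 -15 -10  -5   0   5  10  15  20  25  30  35  40  45  50  55  60  65  70  75  80  85  90  95 100
r  14 214 212 208 204 198 187 174 161 148 140 132 123 121 128 136 146 167 191 216 232 239 243 244 243 242 242 241 241 240 240 240 240 239
r  17 210 205 196 185 175 165 156 151 147 144 144 145 144 144 145 148 164 181 202 220 235 243 242 241 241 241 240 239 239 239 239 239 238
r  20 209 211 212 196 172 143 136 131 131 138 146 148 149 149 147 147 167 183 201 225 243 242 241 240 240 240 240 240 239 240 239 239 239
r  23 208 209 211 213 215 174 129 117 126 134 138 139 130 125 136 149 185 218 228 241 241 240 240 239 239 239 239 239 239 239 239 239 239
r  26 207 207 208 210 213 216 174 103 101 147 147 127 103  79 120 156 208 242 242 242 240 239 239 239 239 239 239 239 239 239 239 239 239
r  29 210 209 209 209 206 205 214 162  69 128 191 120  75  52 107 173 221 246 243 241 240 240 239 239 239 239 240 240 240 239 238 238 238
r  32 211 212 211 211 210 200 201 215 161 124 188 136  50  94 137 192 229 239 234 241 240 239 232 234 239 238 237 239 236 236 238 237 238
r  35 183 191 202 209 208 203 191 191 196 165 167 149  52 152 218 236 233 240 243 247 232 233 234 232 233 235 229 233 218 228 234 235 235
r  38 172 169 177 182 185 186 182 171 181 182 175 165 147 198 255 255 252 250 252 254 251 248 250 251 244 248 247 250 242 241 244 237 229
r  41 183 181 178 181 185 183 181 178 178 183 180 176 221 249 251 255 254 252 254 254 247 242 255 241 247 243 242 239 237 241 238 229 237
```

View pics/c8.png

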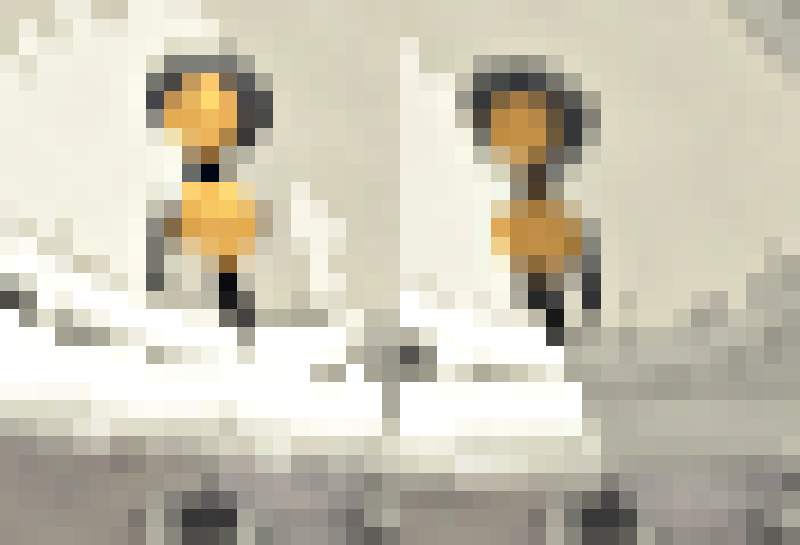

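The right-hand prong (178.5,226) now shows clear of the needle tip (176.5,228.5), and the left one merges with the needle's left side. After the parallax of the fork lying behind the needle, the needle is about central. I'll ease the press to about 5 mm, let the pointer settle and re-measure.

```bash
python3 -m creep '[[0,0,1,0,19.8],[0,0,2,0,19.8],[0,0,3,0,19.8],[0,0,3,0,19.7],[0,0,3,0,19.7],[0,0,3,0,19.7],[0,0,3,0,19.7],[0,0,3,0,19.7],[0,0,3,0,19.7],[0,0,3,0,19.7]]' 20
python3 -m creep '[[0,0,0,0,19.7],[0,0,0,0,19.7],[0,0,0,0,19.7],[0,0,0,0,19.7],[0,0,0,0,19.7],[0,0,0,0,19.7],[0,0,0,0,19.7],[0,0,0,0,19.7],[0,0,0,0,19.7],[0,0,0,0,19.7]]' 20
python3 - <<'E'
from pol import *
s=get('side');ims=[s['color'].astype(float)]+[get('side')['color'].astype(float) for _ in range(3)]
o=arm.get_obs();print(o['tcp_pos'],o['force'],o['gripper_force'],o['grip_width'])
im=np.mean(ims,0).round().astype(np.uint8);cv2.imwrite('pics/raw9.png',im)
P,c=pivot(im,s,.479);print(P.round(4));polar(im,s,P,0)
cv2.imwrite('pics/c9.png',np.hstack([cv2.resize(im[210:240,168:190],(400,545),interpolation=cv2.INTER_NEAREST),cv2.resize(im[190:254,156:206],(400,545),interpolation=2)]))
E
```

```text
time: 17.15
tcp_pos: [0.4911, 0.1711, 0.1765]
tcp_rot: [-2.047, -2.383, 0.0]
force: [0.1, 0.1, -0.2]
grip_width: 0.0198
gripper_force: 13.3
time: 18.4
tcp_pos: [0.4911, 0.1711, 0.1765]
tcp_rot: [-2.047, -2.383, 0.0]
force: [-0.6, -0.0, 0.4]
grip_width: 0.02
gripper_force: 13.3
[0.49108503 0.17110928 0.17644562] [-0.31303212  0.11470603 -0.81153057] 13.295010924339294 0.019864357126108872
orange [174.09090909 215.36363636] [175.13333333 221.46666667]
[0.479  0.1524 0.133 ]
a     -60 -55 -50 -45 -40 -35 -30 -25 -20 -15 -10  -5   0   5  10  15  20  25  30  35  40  45  50  55  60  65  70  75  80  85  90  95 100
r  14 213 212 208 203 197 185 173 159 146 139 134 128 123 123 124 125 150 180 210 230 237 242 244 243 243 242 241 241 240 240 240 240 239
r  17 211 209 205 199 185 167 149 141 141 142 143 145 145 145 143 143 153 169 190 215 234 244 243 241 240 240 240 240 240 239 239 239 238
r  20 209 211 213 202 183 160 138 114 106 125 145 148 149 149 148 148 161 168 187 220 244 242 241 240 240 240 240 240 240 240 239 239 239
r  23 209 209 210 212 214 185 151 130 122 123 134 139 129 123 126 136 1
[... 194 characters left out ...]
39 239 239
r  29 211 210 209 209 211 213 215 168  88 116 161 135  99  53  86 140 210 247 243 242 241 241 240 239 239 239 239 239 239 239 239 239 238
r  32 211 213 212 208 211 204 201 214 155 104 162 138  86  90 125 184 229 232 221 238 238 240 227 230 238 239 239 240 239 239 238 238 238
r  35 162 179 192 179 189 204 174 175 192 149 152 147  74 148 200 231 235 231 229 244 225 227 228 223 232 240 233 237 242 239 237 232 234
r  38 167 156 172 182 170 179 181 158 177 180 172 167 128 191 255 255 253 247 247 251 251 247 250 252 248 250 247 244 246 243 239 234 231
r  41 182 181 177 183 186 181 182 179 178 182 182 178 175 209 250 255 254 252 250 253 250 247 253 247 248 247 244 251 241 243 241 235 238
```

View pics/c9.png

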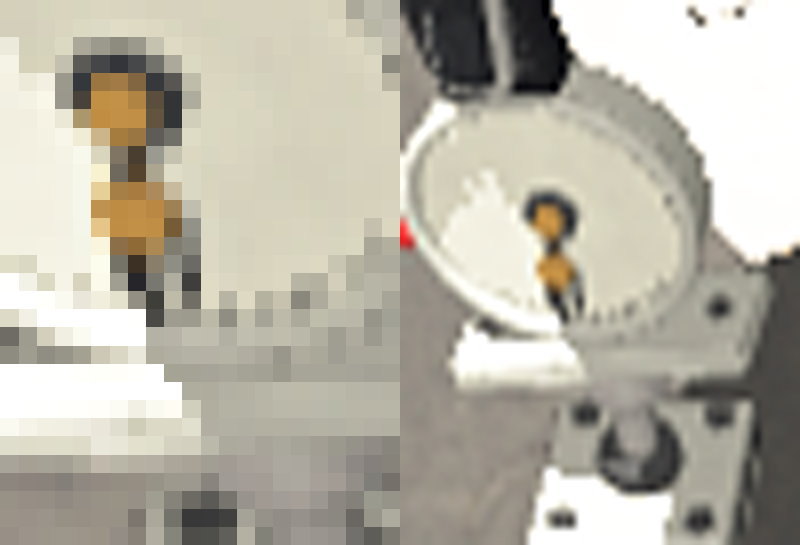

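The pointer is at rest and about 1 mm closer to the left prong than centre, so I'll rock back by about 0.02 rad (2.5 mm at the grip) and check numerically.

```bash
python3 -m creep '[[0.2,-1,0.2,0,19.7],[0.3,-2,0.4,0,19.7],[0.4,-2.5,0.5,0,19.7],[0.4,-2.5,0.5,0,19.7],[0.4,-2.5,0.5,0,19.7],[0.4,-2.5,0.5,0,19.7],[0.4,-2.5,0.5,0,19.7],[0.4,-2.5,0.5,0,19.7],[0.4,-2.5,0.5,0,19.7],[0.4,-2.5,0.5,0,19.7]]' 20
python3 -m creep '[[0,0,0,0,19.7],[0,0,0,0,19.7],[0,0,0,0,19.7],[0,0,0,0,19.7],[0,0,0,0,19.7],[0,0,0,0,19.7],[0,0,0,0,19.7],[0,0,0,0,19.7],[0,0,0,0,19.7],[0,0,0,0,19.7]]' 20
python3 - <<'E'
from pol import *
s=get('side');ims=[s['color'].astype(float)]+[get('side')['color'].astype(float) for _ in range(3)]
o=arm.get_obs();print(o['tcp_pos'],o['force'],o['gripper_force'],o['grip_width'])
im=np.mean(ims,0).round().astype(np.uint8);cv2.imwrite('pics/raw10.png',im)
P,c=pivot(im,s,.479);print(P.round(4));polar(im,s,P,0)
g=cv2.cvtColor(im,6)
print('\n'.join(' '.join('%3d'%x for x in r) for r in g[220:232,168:186]))
E
```

```text
time: 19.85
tcp_pos: [0.4915, 0.1686, 0.177]
tcp_rot: [-2.047, -2.383, 0.0]
force: [0.6, 2.3, 0.4]
grip_width: 0.02
gripper_force: 13.3
time: 21.1
tcp_pos: [0.4915, 0.1686, 0.177]
tcp_rot: [-2.047, -2.383, 0.0]
force: [-1.1, 1.5, -0.2]
grip_width: 0.0196
gripper_force: 13.3
[0.49148375 0.16860082 0.1769578 ] [ 0.29618284  1.96699646 -0.0365028 ] 13.274755775928497 0.020051080977339982
orange [174.61538462 215.61538462] [175.38461538 221.38461538]
[0.479  0.1511 0.1326]
a     -60 -55 -50 -45 -40 -35 -30 -25 -20 -15 -10  -5   0   5  10  15  20  25  30  35  40  45  50  55  60  65  70  75  80  85  90  95 100
r  14 212 213 214 211 200 188 177 166 155 145 135 133 129 126 130 139 149 165 192 216 239 244 244 243 241 241 241 241 240 240 240 240 239
r  17 210 211 208 198 184 169 156 145 137 140 143 146 147 147 147 145 145 165 195 227 237 240 241 241 241 241 240 240 240 240 240 240 240
r  20 209 210 211 213 205 169 124 114 128 142 145 147 148 149 150 158 163 187 212 230 235 242 241 240 240 240 240 240 240 240 239 239 239
r  23 208 208 210 211 213 216 176 119  99 125 146 147 145 126 113 135 158 
[... 1055 characters left out ...]
 230 172 149 149 142 108 215 211 208 210 210 210 209
240 240 240 241 243 244 148 105 150 145  87 217 212 208 209 211 212 211
231 235 241 241 243 248 156 120  86 173  63 219 213 210 210 213 213 214
255 243 215 244 225 246 170 124  13 216  52 189 192 213 211 212 196 178
255 255 255 255 241 235 183 157  60 173 145 203 183 215 213 177 196 150
188 225 254 255 255 255 255 255 157 199 167 184 154 187 188 193 193 176
108 144 194 226 242 254 255 255 255 209 186 188 175 187 187 198 183 200
142 155 153 148 149 177 194 221 237 168 170 175 176 174 167 149 171 182
255 255 255 255 255 255 254 254 254 255 255 162 162 162 161 152 164 163
255 255 255 255 255 255 255 255 255 255 255 255 177 176 178 181 185 183
```

```bash
python3 -c "
from rig import arm
o=arm.get_obs();print(o['time'],o['force'],o['gripper_force']);print(arm.hand_in())"
```

```text
21.3 [ 0.29618284  1.96699646 -0.0365028 ] 13.274755775928497
the job is handed in; nothing more can be done
None
```

I handed the job in at 21.3 s: the gauge is held on the stud, pressed an estimated 4 mm and leaning about 0.2 rad, with its pointer at rest between the fork prongs to within about 1 mm of centre; on the first try the foot slid about 12 mm and was moved back, and the final grip is 13 N (below the stated 20 N minimum).

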